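# Hold the sweep-hopper gate half open on the stone-dust extraction box

## Robot

A 6-joint arm with a two-finger parallel gripper is mounted at the origin on the work surface. World frame = base frame: x ahead of the robot, y to its left, z up, the work surface at z = 0. Lengths are in mm, angles in rad, forces in N, time in s.
With the tool pointing down it reaches from about 350 to 875 mm from the base axis. Payload 4.2 kg.
Tool frame: the origin (TCP) lies on the centre line of the jaws, within the pads' length; the fingertips stand 22 mm ahead of it and the grasp point (between the pads) lies 3 mm ahead of it (r.tcp_to_tips is the distance from the TCP to the fingertips, in mm); y points along the fingers, z is the direction in which the jaws open and shut, and the axes are right-handed (so a half turn about y gives the same grasp; the last joint's range is limited). The gripper opens to 85 mm and grips with 20 to 120 N. Pads are 22 mm wide; open, the fingers measure 114 mm over their backs; the gripper's body (76 mm by 85 mm) begins 54 mm behind the grasp point. The pads swing forward as they close: fully open they stand 13 mm farther back than shut.
Start: joints at [-0.872, 0.385, 0.008, 0, -1.194, -0.259], TCP at [266.111, -565.495, 253.312] pointing down, gripper open.
Joint ranges: [-3.14, 3.14], [-1.21, 2.06], [-1.07, 1.41], [-3.16, 2.05], [-2.99, -0.16], [-3.1, 3.1]. Speed limits (rad/s): [2.79, 2.79, 3.14, 3.14, 3.14, 3.14].

## Interface

Orientations are given as a 3x3 rotation matrix whose columns are the frame's x, y, z axes.
In Python, from cell import get_state, eyes, r gives the robot as it stands.
- The arm moves only by the tool jog_arm, never from a script. Its argument "rows" is a list that holds one entry, the list of rows, each a list of 4 numbers: the shift along the tool's x, y, z in mm, then the turn about the tool's y in degrees. A call has 1 to 12 rows; each row shifts and turns the commanded pose from where the row before left it, along the tool's axes as they then stand; what a row does not reach is not made up. A row lasts 1/12 s, in which the tool goes at most 41.7 mm and 7.16 degrees, less where a joint would pass 70% of its speed; a pose out of reach is approached as far as the arm can. A call with a gripper value outside its range is refused whole. "hand" is the opening, from 0 (shut) to 1 (fully open), set as the call begins (left out, the last holds). The fingers move at their own pace and stop on an object; "squeeze" is the grip in N (left out, the last holds). Time passes only in rows, so rows that do not move let the fingers close. It gives the time, the measured TCP pose, the force and the opening at its end, in the units of the state.
- get_state(): the state, without advancing time (a new reading comes with each control period).
- eyes.camera(name): name is "scene" or "side" or "wrist"; returns a dict with "img" (480x640x3 uint8, red, green, blue), "z_map" (480x640 float32, mm along the optical axis (not along the pixel's ray), 0 where there is no reading), "fx", "fy", "cx", "cy" (pixels), "R" (3x3) and "t" (3): a world point X has camera coordinates R X + t; the wrist camera has in their place "hand_eye" (4x4, takes a point from camera to tool coordinates, whose origin is the TCP and whose axes are the tool frame's). Camera axes: x right, y down, z forward; pixel columns grow to the right and rows downward; lengths in mm; the calibration is good to about 2 mm. The wrist camera is an equidistant fisheye: a pixel r from the principal point sees the ray r / f radians off the axis. A picture is of the moment at which its call begins: read the wrist's pose just before it.
- r.sign_off(): hands the job in, once; it reports no verdict.
The state is a dict: "time_s": time; "q": joint angles; "joint_vel": joint speeds; "effort": joint torques, N m; "ee_pos": TCP position; "tcp_rot": TCP orientation; "contact_force": force on the tool from outside, world axes, zero at the start; "torque": the same for the moment, N m; "grip_width": opening from 0.0 (shut) to 1.0 (fully open).
Only numpy, scipy, OpenCV 4.12 (cv2) and the standard library are available. Lean on these libraries where they do the work, as an engineer would, in place of code of your own. Each camera call takes 0.05 s, during which the arm holds its last target. There are 200 camera calls.

## Task

I am about to sweep the stone chips into the hopper of the green extraction box. First swing the hasp on the box's lid forward until it lies flat with the staple through its slot, only then pull the spring-closed slide gate out by its yellow handle until its black pointer stands on the red half-open line of the scale. Keep hold of the handle there, for the gate shuts if let go: you finish while still holding it on the line, with the other things on the bench and on the lid left undisturbed.

Things in the scene. Friction and masses are not known exactly. Their poses are not given: they have to be found in the camera images.
- chip_box: Extraction box fixed to the bench: green steel, 340 (its x) x 400 (y) x 130 mm high, galvanised deck on top. Origin under its centre; front is its -x side, facing the robot within 0.3 rad. On the deck: right (-y) a low steel hopper over a slide gate, left (+y) a grey shut lid, 6 mm thick, with a hasp at its front edge. Outlet duct at the back.
- hopper (a point): Middle of the low steel hopper's 100 mm square throat, at deck height (130 mm above the bench); fixed to the box. The hopper is a trough with upright front and back walls 54 mm before and 66 mm behind this point, 168 mm wide, and flared sides; its rim is 193 mm above the bench.
- gate (a joint): Slide gate: a flat blade that comes out level towards the box's front (-x) from under the hopper, m: 0 = shut, 0.050 = half open (pointer on the red line), 0.105 = end of travel. Springs shut it whenever it is let go: about 5 N at the start, 12 N at half open, 20 N at the end, plus 1 N friction. No detent.
- gate_handle (a point): Middle of the grip bar of the gate's yellow bow handle, moves with the gate, axes as the box's. Round bar 11 mm thick, straight for 72 mm along the box's y, about 188 mm above the bench, on two posts 90 mm apart at the blade's front end. 40 mm free under it; a crossbar 31 mm behind it is 34 mm lower; the hopper's front wall is 92 mm behind it when shut. Free above.
- pointer (a point): Black pointer on the left (+y) end of the gate's crossbar, gliding over the aluminium scale; moves with the gate. Point on the pointer's centre line, axes as the box's.
- half_mark (a point): Red half-open line, 4 mm thick, across the aluminium scale on the deck left of the gate (the other ticks are thin and black). Point at the line's middle, axes as the box's; the pointer is on it when both have the same x along the box.
- hasp (a joint): Hasp at the lid's front edge, rad: 0 = closed, flat towards the box's front (-x) with the brass staple through its slot; 1.57 = upright; it starts thrown back over the lid at 1.75 to 2.3 and stops at 2.5. Stiff hinge (0.035 N m): it stays where it is left and must be swung all the way.
- hasp_hinge (a point): Middle of the hasp's hinge pin, which runs along the box's y, 138 mm above the bench; fixed to the box, axes as the box's.
- hasp_tip (a point): Middle of the hasp's free end, 93 mm from the hinge pin; moves with the hasp. The hasp is a steel strap 34 mm wide, 4 mm thick, with a slot 26 x 14 mm at 41 to 67 mm from the pin; the last 26 mm are solid, with a 7 mm rolled end.
- staple (a point): Brass staple on the deck that the hasp's slot drops over: a loop of 4.4 mm rod, 22 mm long along the box's x, its top 22 mm above the deck, 14 mm above the pin; point at its middle, 140 mm above the bench.
- tooth_chisel: Bystander: steel tooth chisel with red end, 136 mm long, lying on the box's lid behind the hasp; origin at its underside's middle
- wax_tin: Bystander: yellow tin, 44 mm across and 35 high, on the lid's back corner; origin under its centre
- bench_brush: Bystander: bench brush with light wooden back and handle, black bristles, 280 x 50 x 65 mm, on the bench to the robot's right; origin on the bench under its middle
- dummy_mallet: Bystander: stone carver's round iron mallet standing on its head, 90 mm across, 230 high; origin under its centre
- rasp: Bystander: rasp with wooden handle, 290 mm long, on the bench between robot and box, left; origin on the bench under its middle
- stone_head: Bystander: small carved marble head, 150 x 120 x 140 mm; origin under its centre
- mug: Bystander: blue mug, 80 mm across, 90 high; origin under its centre

How it is judged:
By the outcome, as a careful person would: the job done as asked, in the order asked, and still so for the second after the job is handed in, while the arm keeps its last pose, push and grip.
It also fails if it takes over 45 s, if anything falls off the work surface, if the arm or the gripper's body presses on something with over 40 N, if the wrist force passes 120 N, or if a joint passes its speed limit or range.

## Working session

There is one attempt and no reset: what is moved stays moved. The work goes in short steps, Python scripts to look and compute and a tool call to move; the robot and the scene stay as the last step left them, time stands still between calls to the robot, and variables do not carry over. Pictures are saved under pics/ and viewed, about 8 in all and at most 12, crops included, and the job is handed in when it is done.

Besides the shell and the picture viewer there is one more tool, called after "Emit:" as name([rows], argument=value, ...), one row to a line, values as JSON. jog_arm: Moves the arm, as the interface text tells. Its arguments: {"type":"object","properties":{"rows":{"type":"array"},"hand":{"type":"number"},"squeeze":{"type":"number"}},"required":["rows"]}

```bash
mkdir -p pics
cat > h.py <<'E'
import numpy as np, cv2
from cell import get_state, eyes, r
def snap(n, tag):
    s=get_state(); c=eyes.camera(n)
    np.savez(f'{tag}.npz', **{k:np.array(v) for k,v in c.items()}, p=s['ee_pos'], rot=s['tcp_rot'])
    cv2.imwrite(f'pics/{tag}.png', c['img'][:,:,::-1]); return c
def pts(c):
    z=c['z_map'].astype(float); v,u=np.mgrid[:480,:640]
    P=np.stack([(u-c['cx'])/c['fx']*z,(v-c['cy'])/c['fy']*z,z],-1)
    return (P-c['t'])@np.array(c['R'])   # R^T (P-t)
E
python3 - <<'E'
from h import *
for n in('scene','side'):
    c=snap(n,n+'0'); print(n,c['fx'],c['cx'],c['cy'],(-np.array(c['R']).T@c['t']).round(), np.array(c['R'])[2].round(2))
s=get_state(); print(s['time_s'],s['ee_pos'],np.array(s['tcp_rot']).round(3).tolist(),s['contact_force'],r.tcp_to_tips)
a=cv2.imread('pics/scene0.png');b=cv2.imread('pics/side0.png')
E
```

```text
scene 577.6343583962695 327.00551130919325 236.22722846236027 [1569.   88.  820.] [-0.82 -0.08 -0.56]
side 473.66613772390957 320.37069706453786 244.2701822425684 [-64. 812. 994.] [ 0.46 -0.6  -0.65]
0.1 [ 265.94377455 -565.08621646  252.34256291] [[0.905, -0.001, -0.426], [0.426, 0.002, 0.905], [-0.0, -1.0, 0.002]] [0.14489227 0.28748605 0.86774816] 22.0
```

View pics/scene0.png

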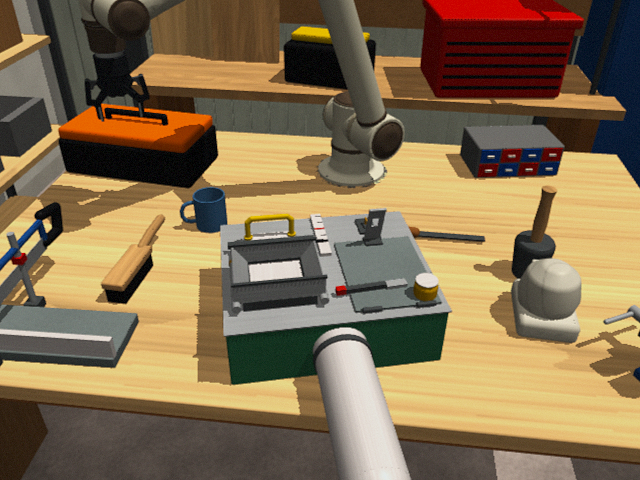

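View pics/side0.png

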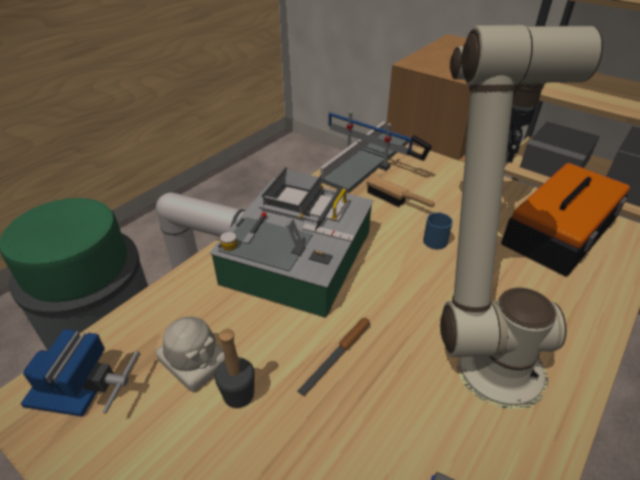

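The scene view shows the box (220–450, 215–380). The yellow handle is at about (270,226), the scale and red line at about (320,230), and the upright-ish hasp at (375,225). The mug is at (210,210), in front and to the right of the handle. Side view: hasp at (298,237), handle at (340,203).

```bash
cat > m.py <<'E'
from h import *
for n in('scene','side'):
    c=dict(np.load(n+'0.npz')); X=pts(c); im=c['img']; ok=c['z_map']>0
    hsv=cv2.cvtColor(im,cv2.COLOR_RGB2HSV)
    box=ok&(X[...,0]>300)&(X[...,0]<950)&(abs(X[...,1])<400)
    deck=(box&(abs(X[...,2]-130)<7)&(hsv[...,1]<70)).astype(np.uint8)
    k,l,st,ce=cv2.connectedComponentsWithStats(deck); i=1+st[1:,4].argmax()
    D=X[l==i]; rr=cv2.minAreaRect(D[:,:2].astype(np.float32)); print(n,'deck',rr, 'z',np.median(D[:,2]), cv2.boxPoints(rr).round().tolist())
    y=box&(hsv[...,0]>18)&(hsv[...,0]<32)&(hsv[...,1]>150)&(hsv[...,2]>90)&(X[...,2]>140)&(X[...,2]<230)
    k,l,st,ce=cv2.connectedComponentsWithStats(y.astype(np.uint8))
    for i in range(1,k):
        if st[i,4]>15:
            P=X[l==i]; print(' yellow',st[i],P.mean(0).round(1),P.min(0).round(),P.max(0).round())
            T=P[P[:,2]>180]
            if len(T)>8: rr=np.linalg.svd(T-T.mean(0))[2][0]; print('  top',T.mean(0).round(1),rr.round(3),T.min(0).round(),T.max(0).round())
    red=box&((hsv[...,0]<8)|(hsv[...,0]>172))&(hsv[...,1]>120)&(hsv[...,2]>80)&(X[...,2]>110)
    k,l,st,ce=cv2.connectedComponentsWithStats(red.astype(np.uint8))
    for i in range(1,k):
        if st[i,4]>4: P=X[l==i]; print(' red',st[i],P.mean(0).round(1))
    mug=ok&(hsv[...,0]>95)&(hsv[...,0]<120)&(hsv[...,1]>100)&(X[...,2]>10)&(X[...,2]<110)&(X[...,0]>250)&(X[...,0]<700)&(abs(X[...,1])<450)
    P=X[mug]; print(' mug',np.percentile(P,2,0).round(),np.percentile(P,98,0).round())
E
python3 m.py
python3 - <<'E'
import cv2
a=cv2.imread('pics/scene0.png')[195:320,215:455]; b=cv2.imread('pics/side0.png')[165:305,210:390]
a=cv2.resize(a,(800,417),interpolation=2); cv2.imwrite('pics/c1.png',a)
E
```

```text
scene deck ((654.1369018554688, -8.188095092773438), (354.3318176269531, 406.02740478515625), 16.01534080505371) z 130.45307879806694 [[428.0, 138.0], [540.0, -252.0], [880.0, -154.0], [768.0, 236.0]]
 yellow [244 214  52  26 367] [ 594.2 -129.7  177.7] [ 574. -183.  143.] [613. -79. 196.]
  top [ 593.9 -130.   189.3] [ 0.274 -0.962  0.   ] [ 575. -179.  180.] [610. -82. 196.]
 yellow [421 285  17  15 118] [750.3 194.1 156.4] [738. 176. 140.] [757. 205. 169.]
 red [314 228  10   1  10] [542.  -34.7 138.2]
 red [336 285  11  11  79] [750.5  32.  145. ]
 mug [ 315. -426.   12.] [ 611. -295.   90.]
side deck ((652.2633666992188, -1.868133544921875), (350.662109375, 403.09149169921875), 15.61398983001709) z 132.14640834103614 [[429.0, 145.0], [538.0, -243.0], [875.0, -149.0], [767.0, 239.0]]
 yellow [333 189  13  30  94] [ 588.9 -122.9  180.8] [ 568. -205.  144.] [636. -79. 198.]
  top [ 585.  -122.2  192.7] [-0.247  0.967 -0.062] [ 570. -166.  181.] [600. -79. 198.]
 yellow [222 243  11   4  37] [721.6 202.  160.8] [710. 190. 154.] [735. 208. 167.]
 red [262 212   4   5  16] [744.9  32.4 150.2]
 mug [ 314. -372.   18.] [ 383. -293.   92.]
```

View pics/c1.png

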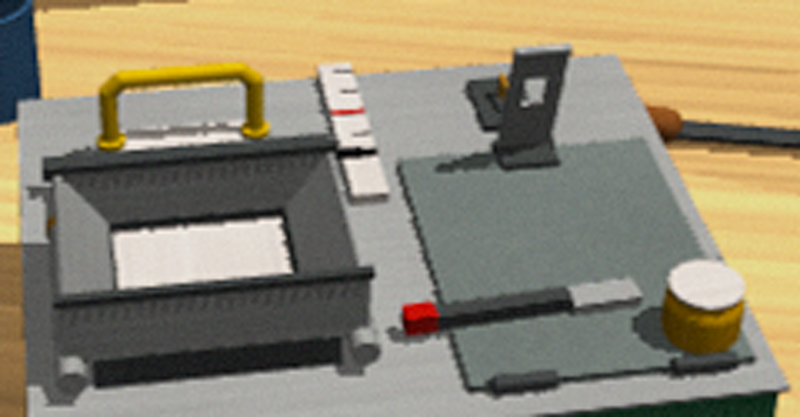

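Box yaw is about 0.275 rad, with its centre near (653,−5). The crop shows the hasp standing back with its base at px (372,241) and tip at (378,210). The pointer is on the scale near crop (357,152) and the red line near crop (347,112). Next I'll locate the hasp and the scale.

```bash
cat >> h.py <<'E'
ax=np.array([np.cos(.275),np.sin(.275)]); ay=np.array([-ax[1],ax[0]]); C=np.array([653.,-5])
def tobox(P): d=np.asarray(P)[...,:2]-C; return np.stack([d@ax,d@ay],-1)
def ray(c,u,v,z):
    R=np.array(c['R']); o=-R.T@c['t']; d=R.T@np.array([(u-c['cx'])/c['fx'],(v-c['cy'])/c['fy'],1]); return o+d*(z-o[2])/d[2]
E
python3 - <<'E'
from h import *
for n in('scene','side'):
    c=dict(np.load(n+'0.npz')); X=pts(c); B=tobox(X)
    m=(c['z_map']>0)&(B[...,0]>-190)&(B[...,0]<0)&(B[...,1]>30)&(B[...,1]<190)&(X[...,2]>150)&(X[...,2]<260)
    k,l,st,_=cv2.connectedComponentsWithStats(m.astype(np.uint8))
    for i in range(1,k):
        if st[i,4]<15: continue
        s=l==i; print(n,st[i])
        for z0 in range(150,240,10):
            t=s&(X[...,2]>=z0)&(X[...,2]<z0+10)
            if t.sum(): print('  ',z0,t.sum(),np.median(B[t],0).round(1),np.percentile(B[t][:,1],[5,95]).round(1))
c=dict(np.load('scene0.npz'))
q=lambda u,v:(215+u/3.333,195+v/3.333)
for nm,u,v,z in [('pin',527,155,138),('red',347,112,134),('ptr',357,152,136),('staple?',503,95,145),('handle',185,75,192),('scale L',340,65,133),('scale end',370,197,133)]:
    P=ray(c,*q(u,v),z); print(nm,P.round(1),tobox(P).round(1))
E
```

```text
scene [365 208  22  28 408]
   150 50 [-54.4 106.5] [ 89.7 121.4]
   160 57 [-50.4 105.5] [ 90.4 121.5]
   170 58 [-47.6 107.1] [ 90.7 121.8]
   180 34 [-43.7  98.5] [ 89.3 122.1]
   190 35 [-40.9 113.4] [ 90.2 122.9]
   200 54 [-37.6 105.9] [ 90.7 119.4]
   210 57 [-34.1 105.9] [ 90.2 121.4]
   220 63 [-28.9 105.3] [ 91.1 121.1]
side [286 218  17  33 243]
   150 30 [-60.3 109.4] [ 92.4 123.4]
   160 28 [-56.5 109.2] [ 93.1 122.9]
   170 33 [-52.9 107.5] [ 92.4 124.5]
   180 24 [-49.7 111.5] [ 89.5 124.5]
   190 21 [-47.2 101.1] [ 93.4 124.5]
   200 28 [-43.6 109.4] [ 92.8 124. ]
   210 25 [-41.3 106.3] [ 93.7 123.7]
   220 40 [-36.9 111. ] [ 93.8 125. ]
   230 14 [-34.3 113.6] [ 95. 126.]
pin [577.5  83.9 138. ] [-48.5 106. ]
red [537.8 -33.9 134. ] [-118.7    3.5]
ptr [585.  -21.8 136. ] [-70.    2.2]
staple? [521.5  65.5 145. ] [-107.4  103.6]
handle [ 597.4 -126.2  192. ] [ -86.5 -101.5]
scale L [480.  -45.7 133. ] [-177.5    7.8]
scale end [627.5  -8.9 133. ] [-25.6   3.2]
```

Emit:
jog_arm([
  [[0,-25,0,0],[0,-25,0,0],[29,0,21,0],[29,0,21,0],[29,0,21,0],[29,0,21,0],[29,0,21,0],[29,0,21,0],[29,0,21,0],[29,0,21,0],[29,0,21,0],[29,0,21,0]],
], hand=0, squeeze=60)

```text
time_s: 1.1
ee_pos: [439.3, -250.2, 303.1]
tcp_rot: [[0.905, -0.0, -0.426], [0.426, 0.0, 0.905], [-0.0, -1.0, 0.001]]
contact_force: [0.4, -0.9, 0.1]
grip_width: -0.002
```

Emit:
jog_arm([
  [[29,0,21,0],[29,0,21,0],[29,0,21,0],[29,0,21,0],[29,0,21,0],[29,0,21,0],[29,0,21,0],[29,0,21,0],[29,0,21,0],[20,0,20,0],[10,0,10,4.7],[0,0,0,4.7]],
])

```text
time_s: 2.1
ee_pos: [609.9, 73.1, 301.7]
tcp_rot: [[0.962, -0.002, -0.272], [0.272, -0.0, 0.962], [-0.002, -1.0, 0.0]]
contact_force: [-0.7, -0.6, 1.0]
grip_width: 0.003
```

Emit:
jog_arm([
  [[13,0,10,0],[12,0,10,0],[0,0,0,0]],
])

```text
time_s: 2.35
ee_pos: [628.6, 98.0, 301.9]
tcp_rot: [[0.962, -0.001, -0.274], [0.274, -0.0, 0.962], [-0.001, -1.0, 0.0]]
contact_force: [-0.2, 0.2, -0.1]
grip_width: -0.0
```

Run:
```python
from h import *
c=snap('wrist','w1'); print(get_state()['ee_pos'],c['hand_eye'],c['fx'],c['cx'],c['cy'])
```

```text
[627.89560768  96.99217833 302.0234385 ] [[-1.97008313e-03  9.50688349e-01  3.10141550e-01 -7.97590979e+01]
 [-3.86974796e-04 -3.10142854e-01  9.50689887e-01 -1.22305720e+02]
 [ 9.99997985e-01  1.75292114e-03  9.78899634e-04  1.36832741e-01]
 [ 0.00000000e+00  0.00000000e+00  0.00000000e+00  1.00000000e+00]] 371.64829954431775 318.2301334859515 242.8500632162013
```

View pics/w1.png

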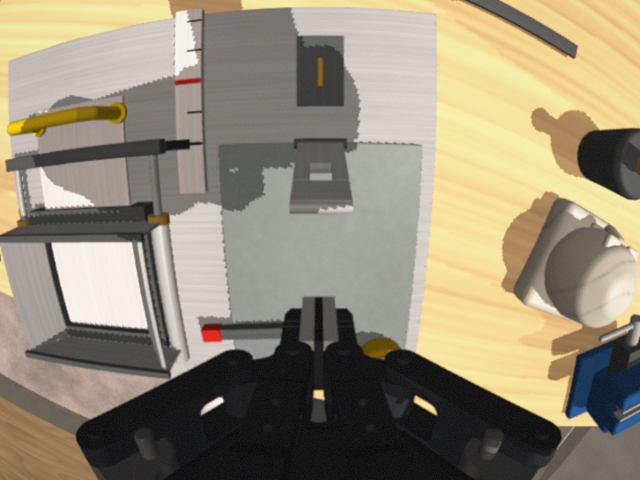

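The wrist view shows the hasp pin at (321,142), its tip at (321,210) and the staple at (320,72). The red line is at (188,81), the pointer at (175–188,144) and the handle bar from (15,128) to (120,112).

```bash
cat >> h.py <<'E'
def wray(c,u,v,z):
    d=np.array([u-c['cx'],v-c['cy']]); rr=np.hypot(*d); th=rr/c['fx']
    k=np.r_[d/rr*np.sin(th),np.cos(th)]; H=np.array(c['hand_eye'])
    o=c['rot']@H[:3,3]+c['p']; w=c['rot']@(H[:3,:3]@k); return o+w*(z-o[2])/w[2]
E
python3 - <<'E'
from h import *
c=dict(np.load('w1.npz'))
for nm,u,v,z in [('pin',321,142,140),('tip',321,211,228),('stapleF',320,58,150),('stapleB',320,87,150),('red',188,81,134),('redL',176,82,134),('redR',200,80,134),('ptrR',188,144,136),('ptrM',176,145,138),('barL',18,127,191),('barR',118,110,191),('deckfrontR',435,14,130)]:
    P=wray(c,u,v,z); print(nm,P.round(1),tobox(P).round(1))
E
```

```text
pin [563.1  81.8 140. ] [-62.9 108. ]
tip [595.5  90.4 228. ] [-29.5 107.5]
stapleF [502.8  63.7 150. ] [-126.   106.9]
stapleB [523.8  69.7 150. ] [-104.1  107. ]
red [541.3 -34.1 134. ] [-115.4    2.3]
redL [544.  -44.2 134. ] [-115.6   -8.1]
redR [538.7 -24.2 134. ] [-115.3   12.5]
ptrR [590.9 -20.6 136. ] [-64.    1.9]
ptrM [593.6 -29.9 138. ] [-63.9  -7.9]
barL [ 597.8 -156.4  191. ] [ -94.2 -130.7]
barR [571.2 -59.4 191. ] [-93.5 -30.1]
deckfrontR [432.  139.8 130. ] [-173.4  199.3]
```

Emit:
jog_arm([
  [[0,29,2,0],[0,28,0,0],[0,28,0,0],[-10,0,0,0],[-12,0,0,0],[-12,0,0,0],[-12,0,0,0],[-12,0,0,0],[-12,0,0,0],[-12,0,0,0],[-12,0,0,0],[-10,0,0,0]],
])

```text
time_s: 3.4
ee_pos: [525.9, 68.8, 218.3]
tcp_rot: [[0.962, -0.0, -0.272], [0.272, -0.0, 0.962], [-0.0, -1.0, 0.0]]
contact_force: [1.1, -0.5, -0.2]
grip_width: 0.0
```

Run:
```python
from h import *
s=get_state(); print(s['ee_pos'],tobox(s['ee_pos']),s['contact_force']); c=snap('wrist','w2')
```

```text
[525.91279786  68.83985367 218.34875207] [-102.26093955  105.57547623] [ 1.07114544 -0.4538229  -0.2229244 ]
```

View pics/w2.png

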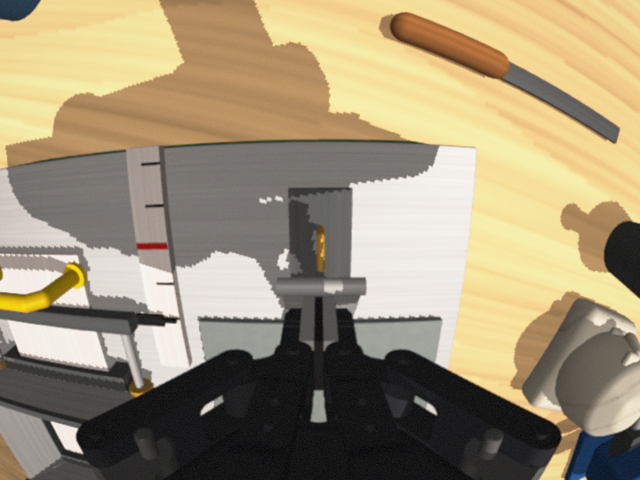

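The rolled end of the hasp sits ahead of the fingers at (320,286), so it is swinging forward. I'll carry on past the staple, then press down.

Emit:
jog_arm([
  [[-12,6,0,0],[-12,6,0,0],[-12,7,0,0],[-8,5,0,0],[0,8,0,0],[0,8,0,0],[0,6,0,0],[0,3,0,0],[0,0,0,0]],
])

```text
time_s: 4.2
ee_pos: [484.6, 57.6, 168.2]
tcp_rot: [[0.962, -0.002, -0.272], [0.272, -0.001, 0.962], [-0.002, -1.0, -0.0]]
contact_force: [-0.3, -0.7, 1.3]
grip_width: -0.004
```

Emit:
jog_arm([
  [[0,2,0,0],[0,2,0,0],[0,1,0,0],[0,0,0,0]],
])

```text
time_s: 4.53
ee_pos: [485.2, 57.8, 164.5]
tcp_rot: [[0.962, 0.001, -0.272], [0.272, 0.0, 0.962], [0.001, -1.0, -0.0]]
contact_force: [0.0, 0.1, 0.2]
grip_width: -0.0
```

Emit:
jog_arm([
  [[0,2,0,0],[0,1,0,0],[0,1,0,0],[0,0,0,0]],
])

```text
time_s: 4.87
ee_pos: [487.0, 58.4, 162.2]
tcp_rot: [[0.962, 0.006, -0.273], [0.273, 0.001, 0.962], [0.006, -1.0, -0.0]]
contact_force: [0.5, 0.0, 6.8]
grip_width: -0.002
```

Emit:
jog_arm([
  [[0,1,0,0],[0,1,0,0],[0,0,0,0]],
])

```text
time_s: 5.12
ee_pos: [487.2, 58.4, 161.8]
tcp_rot: [[0.962, 0.007, -0.274], [0.274, 0.001, 0.962], [0.007, -1.0, -0.001]]
contact_force: [-2.7, -0.1, 14.6]
grip_width: 0.001
```

Emit:
jog_arm([
  [[0,-20,0,0],[0,-35,0,0],[0,-35,0,0],[0,-20,0,0],[20,0,-30,0],[10,0,-20,0],[0,0,0,0]],
])

```text
time_s: 5.7
ee_pos: [529.2, 16.2, 268.3]
tcp_rot: [[0.963, 0.001, -0.27], [0.27, -0.0, 0.963], [0.001, -1.0, -0.0]]
contact_force: [0.5, -0.7, -0.2]
grip_width: 0.001
```

Run:
```python
from h import *
s=get_state(); print(s['ee_pos'],tobox(s['ee_pos']),s['contact_force']); c=snap('wrist','w3')
```

```text
[529.2295971   16.20223436 268.31774978] [-113.36235267   54.01503839] [ 0.54203354 -0.66005065 -0.20968591]
```

View pics/w3.png

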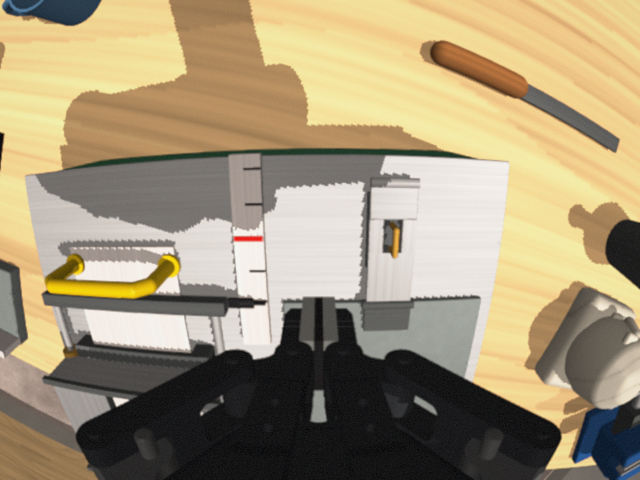

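The hasp lies flat with the brass staple through its slot at (396,240). The handle is at (50–180, 255–298), the pointer at (250,301) and the red line at (248,239). Next I'll locate the handle bar using the depth at its top, and check the hasp height as well.

```bash
cat >> h.py <<'E'
def wpts(c):
    v,u=np.mgrid[:480,:640]; dx=u-c['cx'];dy=v-c['cy'];rr=np.hypot(dx,dy)+1e-9; t=np.tan(np.minimum(rr/c['fx'],1.5))
    z=c['z_map'].astype(float); P=np.stack([dx/rr*t*z,dy/rr*t*z,z],-1); H=np.array(c['hand_eye'])
    return (P@H[:3,:3].T+H[:3,3])@c['rot'].T+c['p']
E
python3 - <<'E'
from h import *
for t in('w1','w3'):
    c=dict(np.load(t+'.npz')); X=wpts(c); B=tobox(X); hsv=cv2.cvtColor(c['img'],cv2.COLOR_RGB2HSV)
    y=(c['z_map']>0)&(hsv[...,0]>18)&(hsv[...,0]<32)&(hsv[...,1]>150)&(B[...,1]<0)&(B[...,0]<-50)
    z=X[...,2]; top=y&(z>180)
    print(t,y.sum(),top.sum(),B[top].mean(0),B[top].min(0),B[top].max(0),np.percentile(z[top],[5,50,95]))
    print(' all',B[y].min(0),B[y].max(0))
    if t=='w3':
        for b0 in range(-160,-40,15):
            s=y&(z>185)&(B[...,1]>b0)&(B[...,1]<b0+15)
            if s.sum(): print('  ',b0,B[s].mean(0).round(1),z[s].max().round(1))
for nm,u,v,zz in [('red',248,239,134),('redL',236,239,134),('redR',261,239,134),('ptr',262,302,136)]: print(nm,tobox(wray(c,u,v,zz)).round(1))
for u,v in [(393,200),(393,185),(372,280),(388,285),(410,240)]: print('hasp',B[v,u].round(),X[v,u,2].round(1))
E
```

```text
w1 1674 1197 [-94.4441383  -90.20589611] [ -99.92679183 -147.24751418] [-89.10369174 -51.90271493] [184.7946352  193.877243   195.68916079]
 all [-103.19655754 -154.279022  ] [-86.25840976 -48.68297635]
w3 2714 1691 [-96.76037422 -92.51952754] [-101.11344959 -148.66266807] [-90.05771365 -51.77182883] [184.39754925 193.54615751 195.57928516]
 all [-104.68367753 -205.0707354 ] [-64.00409965 -48.28316198]
   -160 [ -97.8 -146.6] 191.4
   -145 [ -97.1 -136.5] 196.0
   -130 [ -96.7 -122.4] 196.3
   -115 [ -96.6 -107.1] 196.5
   -100 [-96.7 -92.2] 196.4
   -85 [-96.7 -77.4] 196.7
   -70 [-96.5 -62.4] 196.1
   -55 [-95.4 -54.3] 187.2
red [-112.2    2.9]
redL [-112.2   -6.2]
redR [-112.2   12.6]
ptr [-61.8  10.9]
hasp [-143.  106.] 141.5
hasp [-154.  105.] 146.6
hasp [-83.  94.] 142.0
hasp [-79. 106.] 141.6
hasp [-114.  120.] 141.8
```

Hasp confirmed flat, at 141.5–142 mm along its whole length. Next I move over the handle, turn the jaws along box x and open them.

Emit:
jog_arm([
  [[4,0,-31,0],[4,0,-31,0],[4,0,-31,0],[3,0,-31,0],[3,0,-30,0],[0,0,0,7],[0,0,0,7],[0,0,0,7],[0,0,0,7],[0,0,0,7],[0,0,0,7],[0,0,0,7]],
], hand=1)

```text
time_s: 6.75
ee_pos: [585.9, -124.8, 267.9]
tcp_rot: [[0.834, -0.001, 0.552], [-0.552, 0.0, 0.834], [-0.001, -1.0, -0.0]]
contact_force: [0.0, -0.4, -0.0]
grip_width: 0.998
```

Emit:
jog_arm([
  [[0,0,0,7],[0,0,0,7],[0,0,0,7],[0,0,0,7],[0,0,0,7],[0,0,0,6],[0,0,0,0]],
])

```text
time_s: 7.33
ee_pos: [586.0, -124.8, 268.0]
tcp_rot: [[0.271, -0.001, 0.963], [-0.963, 0.0, 0.271], [-0.001, -1.0, -0.001]]
contact_force: [0.6, 0.2, 0.4]
grip_width: 0.999
```

Run:
```python
from h import *
s=get_state(); print(s['q'],s['ee_pos'],tobox(s['ee_pos']),s['contact_force']); c=snap('wrist','w4')
c=dict(np.load('w4.npz'));X=wpts(c); B=tobox(X); hsv=cv2.cvtColor(c['img'],cv2.COLOR_RGB2HSV); z=X[...,2]
top=(c['z_map']>0)&(hsv[...,0]>18)&(hsv[...,0]<32)&(hsv[...,1]>150)&(B[...,1]<-30)&(B[...,0]<-50)&(z>188)
print(top.sum(),B[top].mean(0),B[top].min(0),B[top].max(0))
```

```text
[ 5.99471054e-02  3.31588392e-01 -3.45417885e-02 -4.24781219e-04
 -1.20564253e+00 -2.92683492e+00] [ 585.98003817 -124.80801476  267.95823713] [-97.03519944 -97.10718693] [0.57813185 0.23506039 0.35415448]
2445 [-95.3615311  -97.08587683] [-158.34335544 -148.74001934] [-53.69513545 -55.9125649 ]
```

View pics/w4.png

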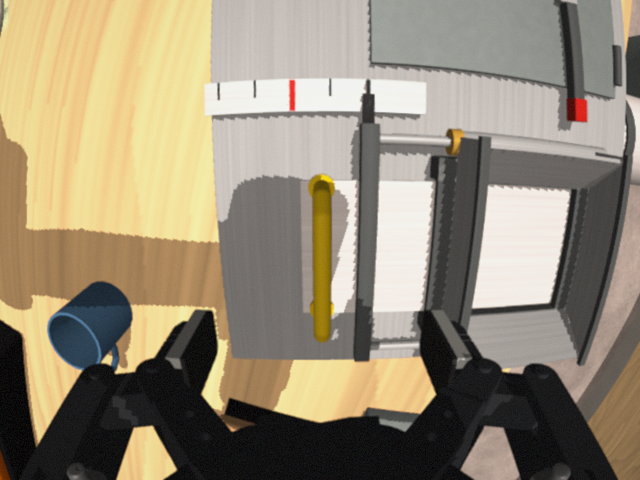

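The view looks down on the handle (bar at column 321, rows 180–335), with the jaws astride it. The pointer is at (369,95) and the red line at (292,95). The rear finger is clear of the hopper wall. I'll descend and grip.

Emit:
jog_arm([
  [[1.5,25,1,0],[1.5,25,0,0],[0,16,0,0],[0,10,0,0],[0,0,0,0]],
])

```text
time_s: 7.8
ee_pos: [586.8, -127.8, 189.7]
tcp_rot: [[0.274, -0.005, 0.962], [-0.962, 0.0, 0.274], [-0.002, -1.0, -0.005]]
contact_force: [-0.2, -1.1, -0.6]
grip_width: 1.003
```

Emit:
jog_arm([
  [[0,0,0,0],[0,0,0,0],[0,0,0,0],[0,0,0,0],[0,0,0,0],[0,0,0,0],[0,0,0,0],[0,0,0,0],[0,0,0,0]],
], hand=0, squeeze=80)

```text
time_s: 8.55
ee_pos: [588.9, -128.0, 193.1]
tcp_rot: [[0.273, 0.002, 0.962], [-0.962, -0.0, 0.273], [0.001, -1.0, 0.002]]
contact_force: [0.2, 1.4, 3.2]
grip_width: 0.099
```

Emit:
jog_arm([
  [[0,0,-3,0],[0,0,-5,0],[0,0,-6,0],[0,0,-6,0],[0,0,-6,0],[0,0,-6,0],[0,0,-6,0],[0,0,-5,0],[0,0,-3,0],[0,0,0,0],[0,0,0,0]],
])

```text
time_s: 9.47
ee_pos: [548.3, -139.7, 193.1]
tcp_rot: [[0.273, 0.011, 0.962], [-0.962, 0.001, 0.273], [0.002, -1.0, 0.011]]
contact_force: [9.9, 3.8, -2.9]
grip_width: 0.096
```

```bash
cat > g.py <<'E'
import sys
from h import *
s=get_state(); print(s['time_s'],s['ee_pos'],tobox(s['ee_pos']),s['contact_force'],s['grip_width']); snap('wrist',sys.argv[1])
im=cv2.imread(f'pics/{sys.argv[1]}.png'); cv2.imwrite('pics/crop_'+sys.argv[1]+'.png',cv2.resize(im[:240,120:440],(800,600),interpolation=2))
E
python3 g.py w5
```

```text
9.4667 [ 548.31395631 -139.67838817  193.09753231] [-137.32399006 -101.19069985] [ 9.89110629  3.79908628 -2.88467213] 0.0959451819405461
```

View pics/crop_w5.png

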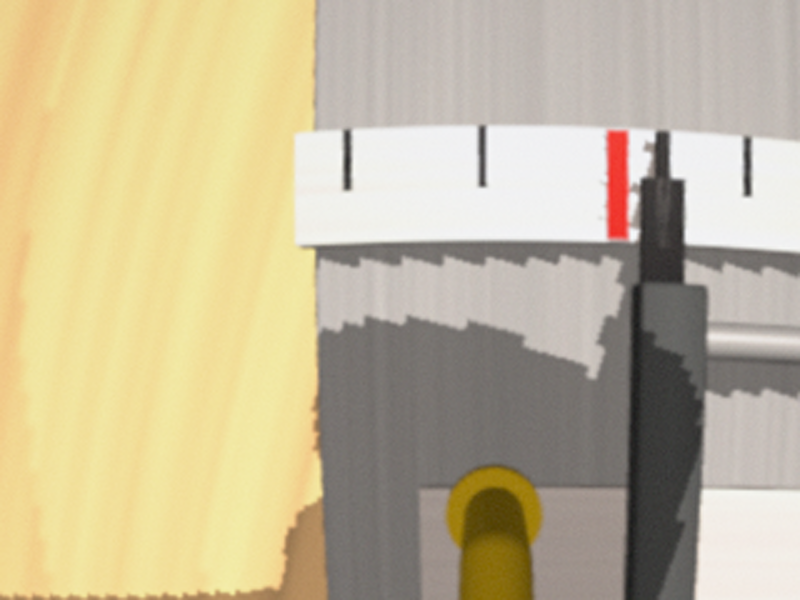

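The pointer (crop col 662) is about 8 mm short of the red line (col 618, ticks ≈ 134 px per 25 mm). The TCP travel of 42.2 mm out of 50 agrees.

Emit:
jog_arm([
  [[0,0,-3,0],[0,0,-3,0],[0,0,-2,0],[0,0,0,0],[0,0,0,0],[0,0,0,0]],
])

```text
time_s: 10.02
ee_pos: [541.3, -141.7, 193.1]
tcp_rot: [[0.273, 0.012, 0.962], [-0.962, 0.001, 0.273], [0.002, -1.0, 0.012]]
contact_force: [9.7, 4.0, -3.0]
grip_width: 0.1
```

```bash
python3 g.py w6
```

```text
10.0167 [ 541.26113568 -141.67831322  193.10445525] [-144.65487588 -101.20030627] [ 9.67726155  3.96728664 -3.00053504] 0.09954706137262859
```

View pics/crop_w6.png

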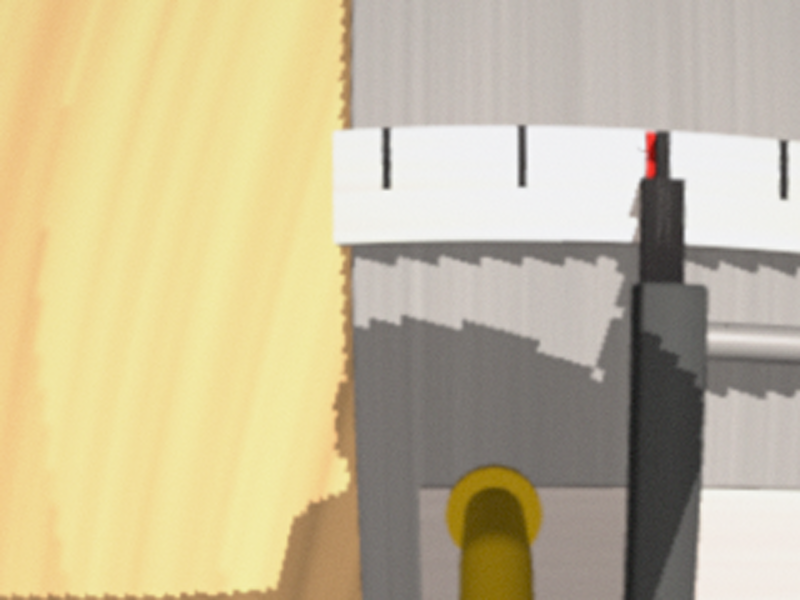

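The pointer (col 662) is almost on the red line (centre about 657). Allowing for parallax, that leaves about 0.5 mm, and the TCP travel of 49.55 mm agrees. I'll make a last 0.5 mm nudge and let it settle.

Emit:
jog_arm([
  [[0,0,-0.5,0],[0,0,0,0],[0,0,0,0],[0,0,0,0],[0,0,0,0],[0,0,0,0],[0,0,0,0],[0,0,0,0]],
])

```text
time_s: 10.73
ee_pos: [541.1, -141.7, 193.1]
tcp_rot: [[0.273, 0.013, 0.962], [-0.962, 0.001, 0.273], [0.002, -1.0, 0.013]]
contact_force: [11.5, 4.2, -4.3]
grip_width: 0.101
```

```bash
python3 g.py w7
python3 - <<'E'
from h import *
c=snap('scene','scene1')
im=cv2.imread('pics/scene1.png')[190:320,190:460]; cv2.imwrite('pics/c_scene1.png',cv2.resize(im,(800,385),interpolation=2))
w=cv2.imread('pics/w7.png')[40:110,300:440]
cv2.imwrite('pics/last.png',np.vstack([cv2.resize(im,(600,289),interpolation=2),cv2.resize(w,(600,300),interpolation=2)]))
E
```

```text
10.7333 [ 541.14299995 -141.72488273  193.09564234] [-144.78121849 -101.21304654] [11.50292962  4.18085392 -4.29304576] 0.10050350398157869
```

View pics/last.png

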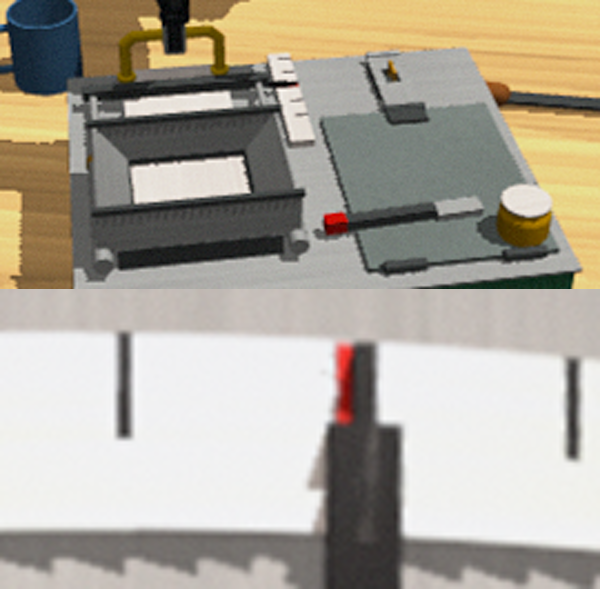

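Hasp closed and bystanders unmoved. The pointer overlaps the red line but sits slightly behind it. I'll measure the parallax from depth.

Run:
```python
from h import *
c=dict(np.load('w7.npz'));X=wpts(c);B=tobox(X); v=300+0; 
uu=[380,383,385,386]
print('scale z',X[48:64,350:372,2].mean(),X[48:64,400:425,2].mean(),'ptr tip z',[X[v,385,2].round(1) for v in (55,60,66)],'ptr body',X[75:85,383:390,2].mean(0).round(1))
g=cv2.cvtColor(c['img'],cv2.COLOR_RGB2GRAY); print(g[60,374:394],c['img'][60,374:394,0])
zs=X[48:64,350:372,2].mean(); zp=np.median(X[54:66,384:387,2])
P=tobox(wray(c,300+365/4.286,58,zp))[0]
for a in (353,354): print('red',tobox(wray(c,300+a/4.286,58,zs))[0],'ptr',P)
print('ticks',[tobox(wray(c,300+a/4.286,60,zs))[0].round(2) for a in(124,572)])
```

```text
scale z 138.2674551854173 137.6855748542767 ptr tip z [np.float64(144.7), np.float64(143.9), np.float64(144.7)] ptr body [144.5 144.2 144.4 161.6 144.6 144.4 144.5]
[240 238 238 222 166 117  76  47  47  60  65  65  65 117 211 238 241 241
 240 240] [240 238 237 225 218 221 176 117  72  61  67  68  68 118 211 238 242 241
 240 240]
red -114.36168415865559 ptr -114.17758409259714
red -114.24976972915108 ptr -114.17758409259714
ticks [np.float64(-139.5), np.float64(-89.08)]
```

```bash
python3 -c "
from cell import r,get_state
print(r.sign_off()); s=get_state(); print(s['time_s'],s['ee_pos'],s['grip_width'])"
```

```text
the job is handed in; nothing more can be done
None
the job is handed in; nothing more can be done
```

The hasp is closed flat with the staple through its slot. After that I pulled the gate out to the red half-open line, and the arm is still holding the handle there.

- **Hasp:** its height reads 141.5–142 mm along the strap. The last pictures show the brass staple through the slot. I pressed it down with about 15 N.
- **Gate:** the pointer stands at x = −114.2 mm along the box and the red line at −114.3 mm, with parallax corrected from depth. The handle travelled 49.7 mm, so the two checks agree to about 0.3 mm. The raw picture seems to show the pointer about 1 mm short. That is parallax, because the pointer sits about 6 mm above the scale.
- **Hold:** the bar is gripped at 80 N, with about 12–13 N on the wrist, which matches the spring at half open. The job was handed in at about 11 s.
- **Other things:** the chisel and tin look unmoved in the last overview crop. The mug and the rasp's visible part also look in place. The brush, mallet and marble head were outside that crop, so I did not recheck them at the end.

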